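# Set the roaster's dampers to half open

## Robot

A 6-joint arm with a two-finger parallel gripper is mounted at the origin on the work surface. World frame = base frame: x ahead of the robot, y to its left, z up, the work surface at z = 0. Lengths are in m, angles in rad, forces in N, time in s.
With the tool pointing down it reaches from about 0.325 to 0.925 m from the base axis. Payload 3.1 kg.
Tool frame: the origin (TCP) lies on the centre line of the jaws, within the pads' length; the fingertips stand 17 mm ahead of it and the grasp point (between the pads) lies 2 mm behind it; y points along the fingers, z is the direction in which the jaws open and shut, and the axes are right-handed (so a half turn about y gives the same grasp; the last joint's range is limited). The gripper opens to 85 mm and grips with 20 to 120 N. Pads are 22 mm wide; open, the fingers measure 114 mm over their backs; the gripper's body (76 mm by 85 mm) begins 54 mm behind the grasp point. The pads swing forward as they close: fully open they stand 13 mm farther back than shut.
Start: joints at [-1.423, 0.217, 1.613, -0, 1.311, -0.112], TCP at [0.161, -0.604, 0.248] pointing down, gripper open.
Joint ranges: [-2.75, 2.75], [-0.78, 2.1], [0.31, 2.55], [-1.13, 4.27], [0.13, 2.63], [-2.58, 2.58]. Speed limits (rad/s): [2.79, 2.79, 3.14, 3.14, 3.14, 3.14].

## Interface

Orientations are given as a unit quaternion [x, y, z, w].
In Python, from bench import r gives the robot as it stands. The module is installed in compiled form; this text tells all that it offers.
- The arm moves only by the tool jog_arm, never from a script. Its argument "plan" is one flat list of numbers, 4 for each row, row after row: the shift along the tool's x, y, z in cm, then the turn about the tool's y in rad. A call has 1 to 5 rows; each row shifts and turns the commanded pose from where the row before left it, along the tool's axes as they then stand; what a row does not reach is not made up. A row lasts 1/8 s, in which the tool goes at most 62.5 mm and 10.7 degrees, less where a joint would pass 70% of its speed; a pose out of reach is approached as far as the arm can. A call with a gripper value outside its range is refused whole. "grip" is the opening, from 0 (shut) to 1 (fully open), set as the call begins (left out, the last holds). The fingers move at their own pace and stop on an object; "squeeze" is the grip in N (left out, the last holds). Time passes only in rows, so rows that do not move let the fingers close. It gives the time, the measured TCP pose, the force and the opening at its end, in the units of the state.
- r.sense(): the state, without advancing time (a new reading comes with each control period).
- r.camera(name): name is "scene" or "top"; returns the picture (384x512x3 uint8, blue, green, red); there is no depth.
- r.camera_info(name): a dict with "fx", "fy", "cx", "cy" (pixels), "extrinsics" (4x4, takes a point from camera to world coordinates). Camera axes: x right, y up, looking along -z (the intrinsics and any distortion apply to the point x, -y, -z); pixel columns grow to the right and rows downward; lengths in m; the calibration is good to about 2 mm. A picture is of the moment at which its call begins. camera_info takes no time and is no camera call.
- r.finish_job(): hands the job in, once; it reports no verdict.
The state is a dict: "time": time; "qpos": joint angles; "joint_vel": joint speeds; "joint_efforts": joint torques, N m; "ee_pos": TCP position; "orientation": TCP orientation; "wrist_force": force on the tool from outside, world axes, zero at the start; "wrist_torque": the same for the moment, N m; "opening": opening from 0.0 (shut) to 1.0 (fully open).
Only numpy, scipy, OpenCV 4.12 (cv2) and the standard library are available. Lean on these libraries where they do the work, as an engineer would, in place of code of your own. Each camera call takes 0.05 s, during which the arm holds its last target. There are 200 camera calls.

## Task

Set both air dampers on top of the sweet potato roaster to half open: push each sliding steel plate along its rail with the fingertips until its spring pin drops into the middle one of the three notches and the plate stays there. Only push on the plates; do not take hold of or pull up the pins' black knobs, and leave the potatoes, mugs and cup where they are.

Things in the scene. Friction and masses are not known exactly. Their poses are not given: they have to be found in the camera images.
- roaster: Fixed dark steel bench-top roaster, 330 mm (x) by 580 mm (y) by 120 mm high; on its flat deck two damper units, one nearer the robot than the other (which is which changes). Origin: centre of its underside; y axis along the long side and along both rails, pointing to the robot's left; yaw within 0.22 rad.
- damper_a (a joint): Position of damper A's sliding plate, 0 to 0.12 m (hard stops), growing to +y (robot's left). Notches at 0.020 (shut), 0.060 (half open, the middle one) and 0.100 (open). Starts between 0 and 0.042, so it has to go towards +y. Sliding takes about 1.5 N plus 6 N per m/s; leaving a notch about 7 N; within about 4 mm of a notch the pin pulls the plate in (the push falls to nothing).
- pin_a (a joint): Height of damper A's spring pin: 0 while it rides on the rail, about -0.003 m when dropped into a notch, positive when pulled up. Its black knob, 16 mm across and 13 mm tall, tops out 70 mm above the deck, 57 mm to the +x side of the plate's centre.
- damper_a_centre (a point): Centre of damper A's plate, a flat steel block 90 mm along the rail (y), 90 mm across (x), 26 mm high; moves with it; 17 mm above the deck, half-way up the block. The end faces to push on lie 45 mm from it towards -y and +y. Below it is a fixed base plate 3 mm thick, 118 x 230 mm. Axes as the roaster's.
- notch_a (a point): Fixed: middle notch of damper A's rail, at the rail's top edge, 26 mm above the deck. The rail is a steel bar 14 mm wide, 180 mm long along y, on the plate's +x side, with notches 14 mm wide at y = -40, 0 and +40 mm of this point; end stops 41 mm above the deck at y = +-84 mm. Half open: plate centre at the same y as this point.
- damper_b (a joint): Position of damper B's sliding plate, 0 to 0.12 m (hard stops), growing to +y (robot's left). Notches at 0.020 (shut), 0.060 (half open, the middle one) and 0.100 (open). Starts between 0.078 and 0.12, so it has to go towards -y. Sliding takes about 1.5 N plus 6 N per m/s; leaving a notch about 7 N; within about 4 mm of a notch the pin pulls the plate in (the push falls to nothing).
- pin_b (a joint): Height of damper B's spring pin: 0 while it rides on the rail, about -0.003 m when dropped into a notch, positive when pulled up. Its black knob, 16 mm across and 13 mm tall, tops out 70 mm above the deck, 57 mm to the +x side of the plate's centre.
- damper_b_centre (a point): Centre of damper B's plate, a flat steel block 90 mm along the rail (y), 90 mm across (x), 26 mm high; moves with it; 17 mm above the deck, half-way up the block. The end faces to push on lie 45 mm from it towards -y and +y. Below it is a fixed base plate 3 mm thick, 118 x 230 mm. Axes as the roaster's.
- notch_b (a point): Fixed: middle notch of damper B's rail, at the rail's top edge, 26 mm above the deck. The rail is a steel bar 14 mm wide, 180 mm long along y, on the plate's +x side, with notches 14 mm wide at y = -40, 0 and +40 mm of this point; end stops 41 mm above the deck at y = +-84 mm. Half open: plate centre at the same y as this point.
- potato_a: Loose roast sweet potato, about 125 x 52 x 52 mm, lying on the left (+y) end of the roaster's deck, its centre about 235 mm from the roaster's; origin at its underside. Leave alone.
- potato_b: Loose roast sweet potato, about 115 x 48 x 48 mm, on the right (-y) end of the roaster's deck; origin at its underside. Leave alone.
- potato_c: Loose roast sweet potato, about 140 x 60 x 60 mm, on the table to the left. Leave alone.
- mug_a: Loose lidded steel mug, 90 mm across, 117 mm high, with a handle, on the table to the left; origin at its underside. Leave alone.
- mug_b: The same kind of mug, on the table to the right. Leave alone.
- cup: Loose yellow open cup, 80 mm across, 100 mm high, on the table to the right; origin at its underside. Leave alone.

How it is judged:
By the outcome, as a careful person would: the job done as asked, in the order asked, and still so for the second after the job is handed in, with the robot touching nothing.
It also fails if it takes over 48 s, if anything falls off the work surface, if the arm or the gripper's body presses on something with over 40 N, if the wrist force passes 120 N, or if a joint passes its speed limit or range.

## Working session

There is one attempt and no reset: what is moved stays moved. The work goes in short steps, Python scripts to look and compute and a tool call to move; the robot and the scene stay as the last step left them, time stands still between calls to the robot, and variables do not carry over. Pictures are saved under pics/ and viewed, about 8 in all and at most 12, crops included, and the job is handed in when it is done.

Besides the shell and the picture viewer there is one more tool, called after "Call:" in YAML: its name, and indented under it one key for each argument. jog_arm: Moves the arm, as the interface text tells. Its arguments: {"type":"object","properties":{"plan":{"type":"array"},"grip":{"type":"number"},"squeeze":{"type":"number"}},"required":["plan"]}

```bash
mkdir -p pics
cat > h.py <<'E'
import numpy as np,cv2
from bench import r
def ray(c,u,v):
    i=r.camera_info(c);E=np.array(i["extrinsics"])
    d=E[:3,:3]@np.array([(u-i["cx"])/i["fx"],-(v-i["cy"])/i["fy"],-1]);return E[:3,3],d
def onz(c,u,v,z):
    o,d=ray(c,u,v);return o+d*(z-o[2])/d[2]
def proj(c,p):
    i=r.camera_info(c);E=np.array(i["extrinsics"]);q=E[:3,:3].T@(np.array(p)-E[:3,3])
    return i["cx"]+i["fx"]*q[0]/-q[2], i["cy"]+i["fy"]*-q[1]/-q[2]
E
python3 - <<'E'
from h import *
for c in("top","scene"):
    im=r.camera(c);cv2.imwrite(f"pics/{c}0.png",im);i=r.camera_info(c);print(c,i)
a=cv2.imread("pics/top0.png");cv2.imwrite("pics/top0b.png",cv2.resize(a,(800,600),interpolation=cv2.INTER_CUBIC))
print(r.sense())
E
```

```text
top {'fx': 392.5410242810823, 'fy': 392.5410242810823, 'cx': 253.33778286538953, 'cy': 194.09111676553724, 'extrinsics': array([[-0.01254801,  0.99646879, -0.08302108,  0.43406142],
       [-0.99983365, -0.01360273, -0.01215079, -0.00328349],
       [-0.0132372 ,  0.0828548 ,  0.99647371,  1.46140979],
       [ 0.        ,  0.        ,  0.        ,  1.        ]])}
scene {'fx': 492.3658069952706, 'fy': 492.3658069952706, 'cx': 256.3840322913431, 'cy': 191.9833468828646, 'extrinsics': array([[-0.69197727, -0.6056078 ,  0.39294613,  1.18857347],
       [ 0.72190266, -0.58417089,  0.37094597,  0.59531881],
       [ 0.00489992,  0.54035504,  0.84142286,  1.43792699],
       [ 0.        ,  0.        ,  0.        ,  1.        ]])}
{'time': 0.1, 'qpos': array([-1.42319422e+00,  2.17672896e-01,  1.61482156e+00, -2.45778619e-05,
        1.31132146e+00, -1.12192554e-01]), 'joint_vel': array([ 0.00081285, -0.00258359, -0.0043146 ,  0.00033441,  0.00177503,
       -0.00051978]), 'joint_efforts': array([-1.12389032e-03, -3.98074722e+01, -3.04970348e+01, -1.84516562e-04,
        4.24833182e-03,  1.28764114e-05]), 'ee_pos': array([ 0.16046344, -0.60330081,  0.24707743]), 'orientation': array([-0.09161767,  0.70193459, -0.70036305,  0.09157305]), 'wrist_force': array([ 0.53831126,  0.20464323, -0.09036999]), 'wrist_torque': array([-0.00903246,  0.05037281, -0.02941426]), 'opening': 0.9979343664221128}
```

View pics/top0b.png

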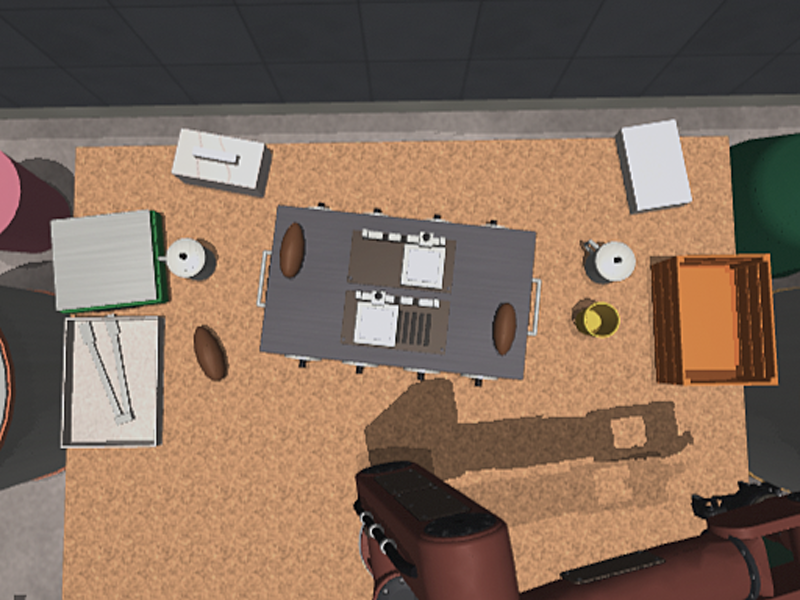

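View pics/scene0.png

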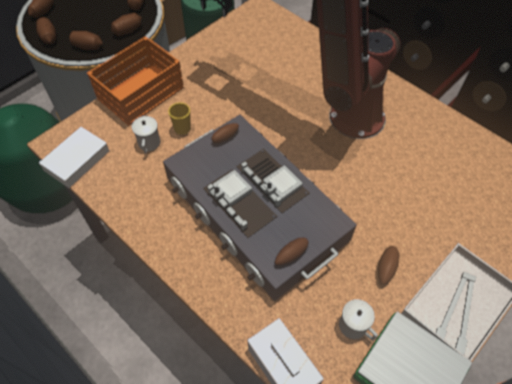

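The top view shows the roaster in the middle. The far unit's plate is to the right at about (423,267), so that is damper A. The near unit's plate is to the left at about (375,325), so that is damper B. I'll measure next.

Run:
```python
from h import *
a=cv2.imread("pics/top0.png");b=cv2.imread("pics/scene0.png")
c1=cv2.resize(a[125:250,160:350],None,fx=4,fy=4,interpolation=cv2.INTER_CUBIC)
cv2.imwrite("pics/c1.png",c1)
# deck: dark, low saturation
hsv=cv2.cvtColor(a,cv2.COLOR_BGR2HSV)
m=np.zeros(a.shape[:2],np.uint8);m[125:250,160:350]=1
dk=((hsv[...,1]<70)&(m>0)&(hsv[...,2]<130)).astype(np.uint8)
dk=cv2.morphologyEx(dk,cv2.MORPH_OPEN,np.ones((7,7)))
cs=max(cv2.findContours(dk,0,1)[0],key=cv2.contourArea)
h=cv2.convexHull(cs)
print(cv2.minAreaRect(h))
P=np.array([onz("top",*p[0],.12)[:2] for p in h],np.float32);(c,s,an)=cv2.minAreaRect(P);print("deck",c,s,an)
wh=((hsv[...,1]<40)&(hsv[...,2]>165)&(m>0)).astype(np.uint8)
n,l,st,ce=cv2.connectedComponentsWithStats(wh)
for k in range(1,n):
    if st[k,4]>3:
        print(st[k],ce[k],onz("top",*ce[k],.15).round(4))
```

```text
((254.8045654296875, 186.62307739257812), (169.185791015625, 95.25672912597656), 5.957131385803223)
deck (0.5727735757827759, 0.008795708417892456) (0.5790845155715942, 0.3290022611618042) 83.16593933105469
[201 132   6   2   7] [203.42857143 132.85714286] [0.7547 0.1799 0.15  ]
[240 136   5   2   7] [241.57142857 136.71428571] [0.7393 0.0502 0.15  ]
[279 140   6   2   8] [281.   140.75] [ 0.7234 -0.0833  0.15  ]
[318 144   5   2   6] [319.66666667 144.83333333] [ 0.7073 -0.2136  0.15  ]
[232 147   3   4  12] [233.  148.5] [0.6992 0.0797 0.15  ]
[236 148   9   5  36] [239.91666667 149.83333333] [0.6943 0.0563 0.15  ]
[249 149   8   5  29] [252.17241379 151.34482759] [0.6885 0.0148 0.15  ]
[269 148  12  10  58] [274.12068966 153.44827586] [ 0.6802 -0.0593  0.15  ]
[261 150   7   5  29] [263.89655172 152.4137931 ] [ 0.6842 -0.0248  0.15  ]
[282 152   3   5  14] [283.07142857 153.85714286] [ 0.6783 -0.0894  0.15  ]
[257 157  28  28 649] [270.56086287 170.18798151] [ 0.6233 -0.0463  0.15  ]
[164 161  10  35  67] [167.2238806  177.86567164] [0.6022 0.3026 0.15  ]
[338 178   8  37  74] [342.98648649 196.7972973 ] [ 0.5302 -0.2867  0.15  ]
[227 186  28  36 786] [240.30788804 204.83969466] [0.5078 0.0568 0.15  ]
[257 190   7   5  30] [260.2 191.8] [ 0.5507 -0.0104  0.15  ]
[268 191   9   5  38] [272.02631579 193.15789474] [ 0.5456 -0.05    0.15  ]
[278 192   3   5  13] [279.07692308 193.69230769] [ 0.5435 -0.0735  0.15  ]
[183 228  19   3  27] [192.25925926 228.62962963] [0.4305 0.2179 0.15  ]
[220 232  20   3  26] [229.5        232.61538462] [0.4158 0.0937 0.15  ]
[264 236  16   3  28] [270.78571429 236.96428571] [ 0.3997 -0.0434  0.15  ]
[301 240  16   3  27] [307.62962963 240.96296296] [ 0.385  -0.1652  0.15  ]
```

View pics/c1.png

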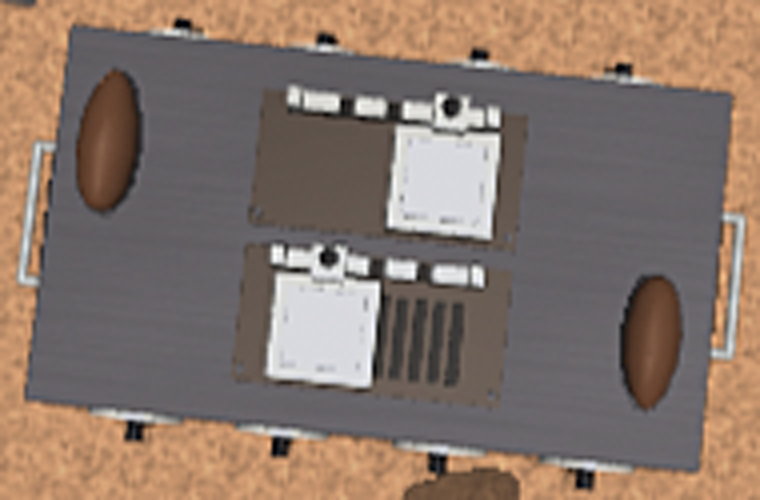

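The crop shows the white plates, the knobs, and dark notches at crop pixels (347,105) and (393,111) for A, and (376,267) and (424,271) for B. Next I'll convert these to roaster coordinates.

```bash
cat >> h.py <<'E'
C=np.array([.5728,.0088]);yaw=-.1205
R=np.array([[np.cos(yaw),-np.sin(yaw)],[np.sin(yaw),np.cos(yaw)]])
def loc(p): return R.T@(np.array(p)[:2]-C)
def wor(p): return R@np.array(p)+C
E
python3 - <<'E'
from h import *
a=cv2.imread("pics/top0.png")
hsv=cv2.cvtColor(a,cv2.COLOR_BGR2HSV)
L=lambda u,v,z:loc(onz("top",u,v,z)).round(4)
print("stopsA",L(233,148.5,.161),L(283.07,153.86,.161))
print("stopB right",L(279.08,193.7,.161), "left(crop)",L(160+277/4-.4,125+254/4-.4,.161))
for n,(u,v) in dict(A40=(347,105),A0=(393,111),Aknob=(451,106),B0=(376,267),Bm40=(424,271),Bknob=(328,257)).items():
    print(n,L(160+u/4-.4,125+v/4-.4,.19 if 'k' in n else .146))
wh=((hsv[...,1]<40)&(hsv[...,2]>165)).astype(np.uint8)
for n,(x0,y0,x1,y1) in dict(A=(253,159,290,188),B=(224,196,256,224)).items():
    m=np.zeros_like(wh);m[y0:y1,x0:x1]=wh[y0:y1,x0:x1]
    c=max(cv2.findContours(m,0,1)[0],key=cv2.contourArea);q=cv2.minAreaRect(c)
    print(n,[L(*p,.15) for p in cv2.boxPoints(q)],L(*q[0],.15),q)
for n,(y,lx) in dict(A=(0,.10),B=(0,-.03)).items(): pass
for uv in [(117,69),(104,212),(656,275),(650,408)]: print("potato",L(160+uv[0]/4-.4,125+uv[1]/4-.4,.145))
print("tool y world, z", __import__('scipy.spatial.transform',fromlist=['R']).Rotation.from_quat(r.sense()["orientation"]).as_matrix().round(3))
E
```

```text
stopsA [0.1149 0.0846] [ 0.1144 -0.0844]
stopB right [-0.0202 -0.0848] left(crop) [-0.0194  0.0834]
A40 [0.1145 0.0399]
A0 [0.1135 0.0005]
Aknob [ 0.1143 -0.0473]
B0 [-0.0201  0.0005]
Bm40 [-0.0192 -0.0399]
Bknob [-0.02    0.0393]
A [array([ 0.0134, -0.0052]), array([ 0.099 , -0.0045]), array([ 0.0994, -0.0918]), array([ 0.014, -0.092])] [ 0.0564 -0.0484] ((270.4703063964844, 170.29702758789062), (25.870967864990234, 25.174442291259766), 5.7105937004089355)
B [array([-0.1213,  0.0821]), array([-0.0355,  0.0823]), array([-0.0359, -0.0048]), array([-0.1215, -0.0046])] [-0.0787  0.0387] ((240.3475341796875, 207.37196350097656), (25.951412200927734, 25.6201171875), 6.340191841125488)
potato [0.125  0.2384]
potato [0.0019 0.2345]
potato [-0.0017 -0.2339]
potato [-0.113  -0.2393]
tool y world, z [[-0.966 -0.     0.257]
 [-0.257  0.002 -0.966]
 [-0.    -1.    -0.002]]
```

```bash
cat >> h.py <<'E'
from scipy.spatial.transform import Rotation as Ro
def st(tx=None,ty=None,tz=None):
    s=r.sense();p=np.array(s["ee_pos"]);M=Ro.from_quat(s["orientation"]).as_matrix();l=loc(p)
    zl=R.T@M[:2,2]
    print("t",round(s["time"],2),"loc",l.round(4),"z",p[2].round(4),"toolz yaw vs -y",np.arctan2(zl[0],-zl[1]).round(4),"tilt",M[:,1].round(3),"F",np.array(s["wrist_force"]).round(2),"op",round(s["opening"],2))
    if tx is not None:
        w=wor([tx,ty]);print("delta tool cm",(100*M.T@(np.array([*w,tz])-p)).round(2))
E
python3 -c "
from h import *
st(.0565,-.128,.247)"
```

```text
t 0.1 loc [-0.3358 -0.6572] z 0.2471 toolz yaw vs -y 0.3803 tilt [-0.     0.002 -1.   ] F [ 0.54  0.2  -0.09] op 1.0
delta tool cm [-56.07   0.1  -34.58]
```

Call:
jog_arm:
  plan: [0,0,0,0.127,0,0,0,0.127,0,0,0,0.127]
  grip: 0

```text
time: 0.48
ee_pos: [0.1605, -0.6036, 0.2475]
orientation: [0.044, 0.706, -0.705, -0.044]
wrist_force: [0.6, 0.2, -0.5]
opening: 0.375
```

```bash
python3 -c "
from h import *
st(.0565,-.128,.247)"
```

```text
t 0.47 loc [-0.3357 -0.6575] z 0.2475 toolz yaw vs -y -0.0049 tilt [-0.     0.002 -1.   ] F [ 0.63  0.18 -0.5 ] op 0.38
delta tool cm [-38.96   0.11 -53.14]
```

Call:
jog_arm:
  plan: [-3.5,0,-4.8,0,-3.5,0,-4.8,0,-3.5,0,-4.8,0,-3.5,0,-4.8,0,-3.5,0,-4.8,0]

```text
time: 1.1
ee_pos: [0.3641, -0.3851, 0.2478]
orientation: [0.043, 0.706, -0.706, -0.043]
wrist_force: [0.4, -0.0, 0.4]
opening: -0.003
```

Call:
jog_arm:
  plan: [-3.5,0,-4.8,0,-3.5,0,-4.8,0,-3.5,0,-4.8,0,-3.5,0,-4.8,0,-3.5,0,-4.8,0]

```text
time: 1.72
ee_pos: [0.5669, -0.1681, 0.2478]
orientation: [0.043, 0.706, -0.706, -0.043]
wrist_force: [-0.3, 0.6, 0.4]
opening: 0.003
```

```bash
python3 -c "
from h import *
st(.0565,-.128,.155)"
```

```text
t 1.73 loc [ 0.0154 -0.1764] z 0.2478 toolz yaw vs -y -0.0006 tilt [-0.001  0.    -1.   ] F [-0.31  0.59  0.41] op 0.0
delta tool cm [-4.12  9.28 -4.84]
```

Call:
jog_arm:
  plan: [-4.1,0,-4.5,0,0,3.5,0,0,0,3.5,0,0,0,1,0,0,0,0,0,0]

```text
time: 2.35
ee_pos: [0.6115, -0.1301, 0.1675]
orientation: [0.042, 0.706, -0.706, -0.044]
wrist_force: [0.7, -0.2, 0.9]
opening: 0.004
```

Run:
```python
from h import *
st(.0565,-.128,.155)
b=r.camera("scene");cv2.imwrite("pics/s1.png",cv2.resize(b[110:270,150:350],None,fx=4,fy=3.75,interpolation=cv2.INTER_CUBIC))
```

```text
t 2.35 loc [ 0.0552 -0.1333] z 0.1675 toolz yaw vs -y -0.001 tilt [-0.002  0.001 -1.   ] F [ 0.72 -0.22  0.91] op 0.0
delta tool cm [-0.14  1.25 -0.53]
```

View pics/s1.png

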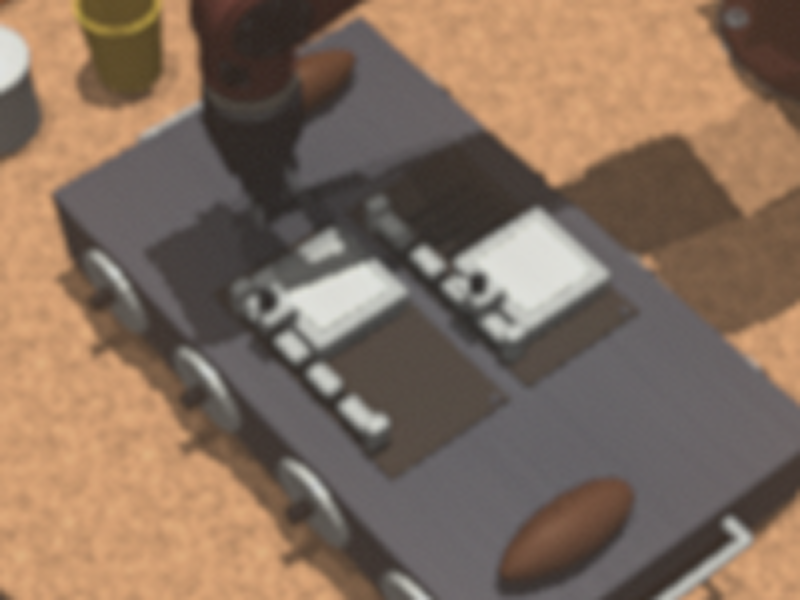

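The closed fingertips sit above the deck at about crop pixel (270,210), just behind damper A's -y face. The potato and the other unit are clear.

Call:
jog_arm:
  plan: [-0.1,0.6,0,0,0,0.6,0,0,0,0,-0.6,0,0,0,-0.6,0]

```text
time: 2.9
ee_pos: [0.6147, -0.118, 0.1564]
orientation: [0.043, 0.706, -0.706, -0.043]
wrist_force: [-0.6, 0.0, 0.0]
opening: 0.001
```

```bash
python3 -c "
from h import *
st(.0565,-.108,.155)"
```

```text
t 2.9 loc [ 0.0568 -0.1208] z 0.1564 toolz yaw vs -y -0.0008 tilt [ 0.  0. -1.] F [-0.63  0.04  0.02] op 0.0
delta tool cm [ 0.03  0.14 -1.28]
```

Call:
jog_arm:
  plan: [0,0,-0.3,0,0,0,-0.3,0,0,0,-0.3,0]

```text
time: 3.28
ee_pos: [0.6158, -0.1092, 0.1564]
orientation: [-0.043, -0.706, 0.706, 0.043]
wrist_force: [0.5, -0.2, -0.1]
opening: -0.005
```

```bash
python3 -c "
from h import *
st(.0565,-.060,.155)"
```

```text
t 3.27 loc [ 0.0569 -0.112 ] z 0.1564 toolz yaw vs -y -0.0006 tilt [ 0. -0. -1.] F [ 0.49 -0.23 -0.05] op -0.0
delta tool cm [ 0.04  0.14 -5.2 ]
```

Call:
jog_arm:
  plan: [0,0,-0.3,0,0,0,-0.3,0]

```text
time: 3.52
ee_pos: [0.6164, -0.1035, 0.1563]
orientation: [-0.043, -0.706, 0.706, 0.043]
wrist_force: [-0.1, -3.0, -0.6]
opening: -0.003
```

Call:
jog_arm:
  plan: [0,0,-0.3,0,0,0,-0.3,0]

```text
time: 3.78
ee_pos: [0.6172, -0.0973, 0.1563]
orientation: [0.043, 0.706, -0.706, -0.043]
wrist_force: [0.2, 0.2, -0.4]
opening: 0.002
```

Call:
jog_arm:
  plan: [0,0,-0.3,0,0,0,-0.3,0]

```text
time: 4.03
ee_pos: [0.6177, -0.0933, 0.1563]
orientation: [-0.043, -0.704, 0.707, 0.043]
wrist_force: [-1.0, -4.9, 0.1]
opening: -0.001
```

Run:
```python
from h import *
st(.0565,-.060,.155)
a=r.camera("top");cv2.imwrite("pics/t1.png",cv2.resize(a[125:250,160:350],None,fx=4,fy=4,interpolation=cv2.INTER_CUBIC))
```

```text
t 4.03 loc [ 0.0568 -0.096 ] z 0.1563 toolz yaw vs -y -0.0001 tilt [-0.001 -0.004 -1.   ] F [-1.   -4.88  0.13] op -0.0
delta tool cm [ 0.03  0.12 -3.6 ]
```

View pics/t1.png

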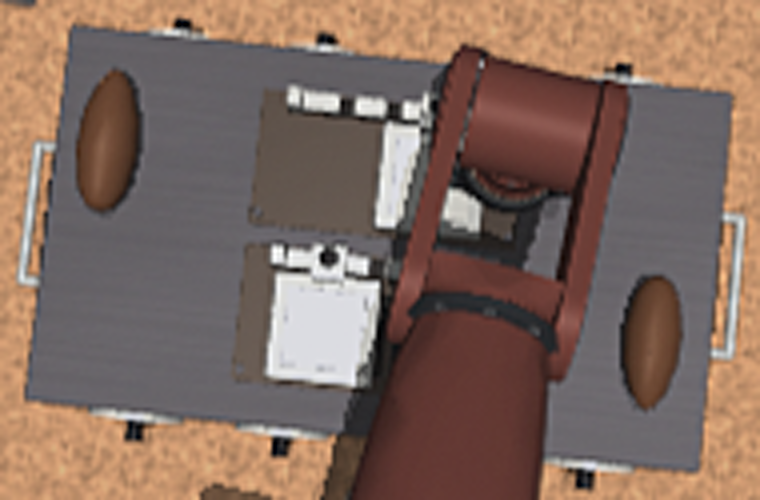

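Contact gave about 3 N. The push then dropped to zero as the pin fell into the shut notch, and it's now rising again to leave that notch. The plate's +y edge shows at crop (383,170), so I'll keep pushing.

Call:
jog_arm:
  plan: [0,0,-0.4,0,0,0,-0.4,0,0,0,-0.4,0,0,0,-0.4,0]

```text
time: 4.58
ee_pos: [0.6198, -0.0752, 0.1563]
orientation: [0.043, 0.706, -0.706, -0.043]
wrist_force: [-0.6, -1.2, -1.1]
opening: -0.001
```

Call:
jog_arm:
  plan: [0,0,-0.4,0,0,0,-0.4,0,0,0,-0.3,0]

```text
time: 4.95
ee_pos: [0.6211, -0.0644, 0.1563]
orientation: [0.043, 0.706, -0.706, -0.043]
wrist_force: [0.0, -2.1, 0.3]
opening: -0.004
```

Run:
```python
from h import *
st(.0565,-.058,.155)
```

```text
t 4.95 loc [ 0.0568 -0.0668] z 0.1563 toolz yaw vs -y -0.0005 tilt [-0.  0. -1.] F [ 0.01 -2.08  0.27] op -0.0
delta tool cm [ 0.03  0.13 -0.88]
```

Call:
jog_arm:
  plan: [0,0,-0.2,0,0,0,-0.2,0]

```text
time: 5.2
ee_pos: [0.6217, -0.0602, 0.1563]
orientation: [0.043, 0.706, -0.705, -0.043]
wrist_force: [0.6, -0.2, 0.6]
opening: 0.003
```

Call:
jog_arm:
  plan: [0,0,-0.2,0]

```text
time: 5.32
ee_pos: [0.622, -0.0582, 0.1564]
orientation: [0.043, 0.706, -0.706, -0.043]
wrist_force: [-0.1, 0.2, -0.3]
opening: -0.003
```

Run:
```python
from h import *
st(.0565,-.058,.155)
a=r.camera("top");cv2.imwrite("pics/t2.png",cv2.resize(a[125:250,160:350],None,fx=4,fy=4,interpolation=cv2.INTER_CUBIC))
# +y edge of plate A along a row across it: threshold crossing
for lx in (.03,.045,.07):
    v=[]
    ys=np.arange(0,.09,.001)
    for y in ys:
        u,w=proj("top",[*wor([lx,y]),.15]);v.append(cv2.getRectSubPix(a,(1,1),(u,w)).max())
    v=np.array(v,float);k=np.where((v[:-1]>=150)&(v[1:]<150))[0];print(lx,ys[k])
```

```text
t 5.33 loc [ 0.0569 -0.0606] z 0.1564 toolz yaw vs -y -0.0008 tilt [ 0.     0.001 -1.   ] F [-0.1   0.23 -0.29] op -0.0
delta tool cm [ 0.04  0.14 -0.26]
0.03 [0.043]
0.045 [0.043]
0.07 [0.044]
```

The push has fallen to zero and the plate's +y edge is at about 44 mm against an expected 45 mm. That's consistent with A being in the middle notch. Now I'll retreat and go to B.

Call:
jog_arm:
  plan: [0,0,1.5,0,0,0,2,0,0,-3,0,0,0,-4.5,0,0,0,-2,0,0]

```text
time: 6.0
ee_pos: [0.619, -0.0955, 0.2548]
orientation: [-0.045, -0.705, 0.706, 0.042]
wrist_force: [-0.2, 0.1, 0.5]
opening: 0.001
```

Run:
```python
from h import *
st(-.0785,.13,.25)
```

```text
t 6.0 loc [ 0.0584 -0.098 ] z 0.2548 toolz yaw vs -y -0.0023 tilt [ 0.005 -0.002 -1.   ] F [-0.2   0.13  0.53] op 0.0
delta tool cm [ 13.74   0.38 -22.77]
```

Call:
jog_arm:
  plan: [2.7,0,-4.6,0,2.7,0,-4.6,0,2.7,0,-4.6,0,2.7,0,-4.6,0,2.7,0,-4.6,0]

```text
time: 6.62
ee_pos: [0.5104, 0.1517, 0.2506]
orientation: [-0.043, -0.706, 0.706, 0.043]
wrist_force: [0.9, 0.9, 0.4]
opening: 0.003
```

Run:
```python
from h import *
st(-.0785,.13,.157)
a=r.camera("top");cv2.imwrite("pics/t3.png",cv2.resize(a[125:250,160:350],None,fx=4,fy=4,interpolation=cv2.INTER_CUBIC))
```

```text
t 6.62 loc [-0.0791  0.1344] z 0.2506 toolz yaw vs -y -0.0016 tilt [-0.001 -0.    -1.   ] F [0.9  0.86 0.41] op 0.0
delta tool cm [-0.06  9.36  0.44]
```

View pics/t3.png

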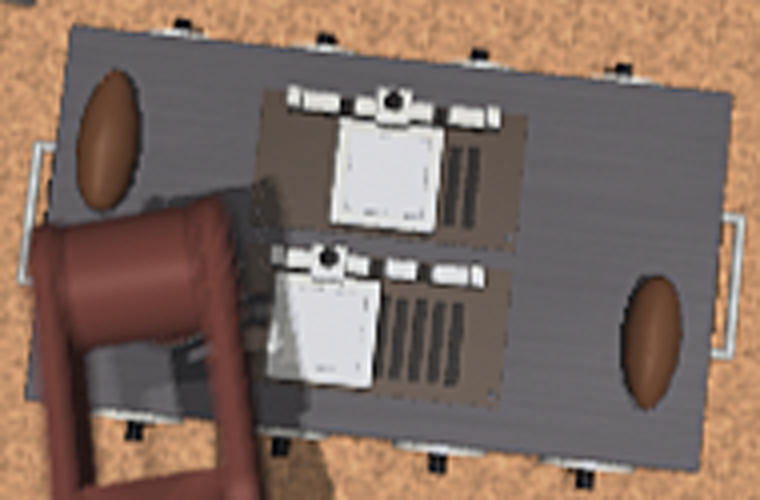

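Damper A now has its knob at crop (393,100), over the middle notch, with the outer two notches visible. B is still in its open notch with its knob at (328,258). Descending beside B.

Call:
jog_arm:
  plan: [0,3.5,0,0,0,3.5,0,0,0,1.5,0,0,0,0.9,0.4,0,0,0,0.6,0]

```text
time: 7.3
ee_pos: [0.5105, 0.1406, 0.1574]
orientation: [-0.043, -0.706, 0.706, 0.043]
wrist_force: [-0.3, -0.9, 0.2]
opening: -0.001
```

Call:
jog_arm:
  plan: [0,0,0.8,0,0,0,0.8,0,0,0,0.4,0,0,0,0.4,0]

```text
time: 7.8
ee_pos: [0.5075, 0.117, 0.1577]
orientation: [0.043, 0.706, -0.706, -0.043]
wrist_force: [0.4, -0.2, -0.9]
opening: 0.002
```

Run:
```python
from h import *
st(-.0785,.06,.157)
```

```text
t 7.8 loc [-0.0778  0.0996] z 0.1577 toolz yaw vs -y -0.0009 tilt [ 0.001  0.    -1.   ] F [ 0.35 -0.21 -0.92] op 0.0
delta tool cm [0.06 0.06 3.96]
```

Call:
jog_arm:
  plan: [0,0,0.3,0,0,0,0.3,0,0,0,0.3,0]

```text
time: 8.18
ee_pos: [0.5064, 0.1098, 0.1574]
orientation: [0.043, 0.707, -0.705, -0.043]
wrist_force: [0.6, 4.4, -0.2]
opening: -0.0
```

Call:
jog_arm:
  plan: [0,0,0.4,0,0,0,0.4,0,0,0,0.4,0,0,0,0.4,0]

```text
time: 8.68
ee_pos: [0.5043, 0.0921, 0.1574]
orientation: [-0.043, -0.706, 0.706, 0.043]
wrist_force: [0.6, 2.0, 0.0]
opening: -0.003
```

Run:
```python
from h import *
st(-.0785,.06,.157)
```

```text
t 8.68 loc [-0.078   0.0745] z 0.1574 toolz yaw vs -y -0.0009 tilt [ 0. -0. -1.] F [0.64 2.04 0.01] op -0.0
delta tool cm [0.05 0.04 1.45]
```

Call:
jog_arm:
  plan: [0,0,0.3,0,0,0,0.3,0,0,0,0.2,0]

```text
time: 9.05
ee_pos: [0.5034, 0.0844, 0.1573]
orientation: [-0.043, -0.706, 0.706, 0.043]
wrist_force: [0.5, 1.9, 1.2]
opening: -0.001
```

Call:
jog_arm:
  plan: [0,0,0.2,0,0,0,0.2,0]

```text
time: 9.3
ee_pos: [0.5029, 0.0803, 0.1573]
orientation: [-0.043, -0.706, 0.706, 0.043]
wrist_force: [0.1, 1.4, 1.1]
opening: -0.0
```

Run:
```python
from h import *
st(-.0785,.06,.157)
```

```text
t 9.3 loc [-0.078   0.0626] z 0.1573 toolz yaw vs -y -0.0005 tilt [ 0. -0. -1.] F [0.14 1.37 1.12] op -0.0
delta tool cm [0.05 0.03 0.26]
```

Call:
jog_arm:
  plan: [0,0,0.2,0,0,0,0,0]

```text
time: 9.55
ee_pos: [0.5023, 0.0782, 0.1571]
orientation: [-0.043, -0.706, 0.706, 0.043]
wrist_force: [0.6, -0.5, -0.2]
opening: -0.002
```

Run:
```python
from h import *
st(-.0785,.06,.157)
a=r.camera("top");cv2.imwrite("pics/t4.png",cv2.resize(a[125:250,160:350],None,fx=4,fy=4,interpolation=cv2.INTER_CUBIC))
```

```text
t 9.55 loc [-0.0783  0.0604] z 0.1571 toolz yaw vs -y -0.0008 tilt [-0.001 -0.001 -1.   ] F [ 0.64 -0.53 -0.18] op -0.0
delta tool cm [0.02 0.01 0.04]
```

View pics/t4.png

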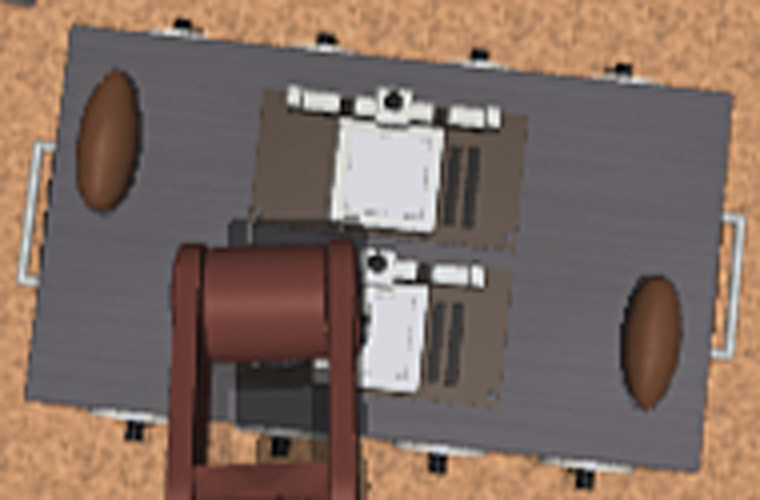

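The force is back to zero. B's knob is at crop (377,263), where the middle notch was at (376,267). Retreating so I can check both plates unobstructed.

Call:
jog_arm:
  plan: [0,0,-1.5,0,0,0,-2,0,0,-3,0,0,0,-4.5,0,0,0,-4,0,0]

```text
time: 10.22
ee_pos: [0.5068, 0.1144, 0.2736]
orientation: [0.043, 0.706, -0.706, -0.042]
wrist_force: [0.9, 0.1, -0.2]
opening: -0.0
```

Call:
jog_arm:
  plan: [0,0,-5,0,0,0,-5,0,0,0,-3,0,0,0,0,0,0,0,0,0]

```text
time: 10.85
ee_pos: [0.5222, 0.2424, 0.2719]
orientation: [-0.042, -0.706, 0.706, 0.043]
wrist_force: [0.6, -0.3, -0.3]
opening: 0.003
```

Run:
```python
from h import *
st()
a=r.camera("top");cv2.imwrite("pics/t5.png",cv2.resize(a[100:260,110:400],None,fx=2.7,fy=2.7,interpolation=cv2.INTER_CUBIC))
for n,lx in (("A",(.03,.045,.07)),("B",(-.105,-.09,-.065))):
  for x in lx:
    ys=np.arange(-.075,.0751,.0005)
    v=np.array([cv2.getRectSubPix(a,(1,1),proj("top",[*wor([x,y]),.15])).max() for y in ys],float)
    g=ys[v>140];print(n,x,g.min().round(4),g.max().round(4),"c",((g.min()+g.max())/2).round(4))
```

```text
t 10.85 loc [-0.0783  0.2259] z 0.2719 toolz yaw vs -y -0.0 tilt [-0.001 -0.001 -1.   ] F [ 0.63 -0.34 -0.27] op 0.0
A 0.03 -0.0445 0.044 c -0.0002
A 0.045 -0.0435 0.0445 c 0.0005
A 0.07 -0.0435 0.045 c 0.0008
B -0.105 -0.0455 0.0425 c -0.0015
B -0.09 -0.0445 0.0445 c 0.0
B -0.065 -0.0445 0.0435 c -0.0005
```

View pics/t5.png

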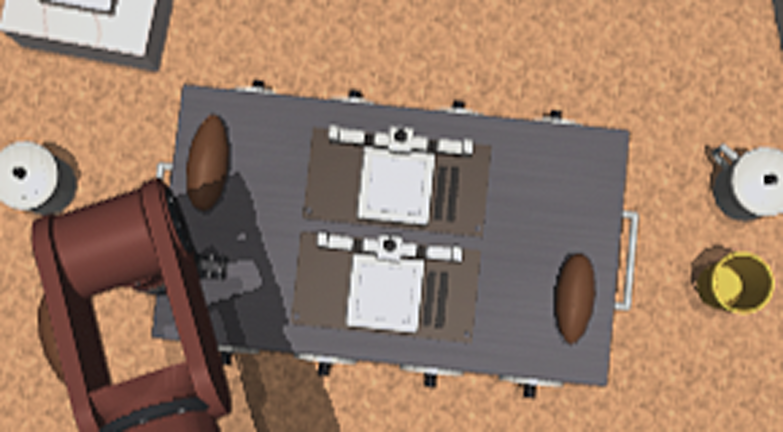

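Both plates are centred on their rails, with knobs at (401,136) and (390,245) over the middle notches. The potatoes and cup haven't moved, and the arm is touching nothing.

```bash
python3 -c "
from h import *
r.finish_job()"
```

```text
the job is handed in; nothing more can be done
```

Both dampers are set to half open, and the job was handed in at about 11 s of the 48 s allowed. I pushed damper A (the far unit) towards +y and then damper B (the near unit) towards -y with closed fingertips, and never touched the knobs.

- **Push force:** on each damper the push fell to about zero at the middle notch, as it should when the pin drops in. The largest force I read was about 5 N.
- **Plate position:** in the last top picture, with the arm clear, plate A's centre is within 0.8 mm of the middle notch and plate B's within 1.5 mm. Both knobs sit over their middle notches.
- **Other objects:** in that picture the two potatoes on the deck, both mugs and the cup look unmoved. The potato on the table was mostly hidden behind the arm, so I couldn't check it, but the arm only passed well above that area.

No check failed or disagreed. I couldn't measure pin height directly, so I inferred the pins had dropped from the force and the plate positions.

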